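Hang the bit holder on the drop-latch peg

TASK

Hang the black screwdriver-bit holder by its hole on the peg of the little stand: push it on past the drop flap and gently against the sprung collar until the flap falls shut behind it, so that it cannot slide off, then let it hang freely. Keep the holder upright all the way, never press it or the fingers against the stand with more than 20 N, and leave the bottle, tub, tape measure and dish where they are.

Things in the scene. Friction and masses are not known exactly. Their poses are not given: they have to be found in the camera images.
- rack: The fixed stand; origin under the centre of its 130 x 110 x 12 mm dark base plate, z up, its peg points along -x. Aluminium post and dark clamp block (40 mm wide, top 12 mm above the peg axis). A round grey sprung collar, 28 mm across, slides on the peg: 2 N starts it, 0.7 N more per mm, 10 N at its hard stop 11 mm back. The peg sits in a rubber bush: at the eye it yields up or down about 0.3 mm per N.
- peg_root (a point): Where the level steel peg, 8 mm thick, leaves the clamp, 130 mm above the bench, on the peg axis; axes as the stand's. The peg's rounded tip stands 60 to 100 mm out (along -x): set by hand, not measured, to be felt or seen. From the tip inwards: flap's pivot pin on the axis at 6 mm, collar face at 28 mm.
- keeper (a joint): Drop flap, a steel tongue 9 x 3.5 mm on the pivot pin. 0: hangs to 24 mm below the peg axis; cannot swing outwards. Pushed inwards by the hole's lower rim it swings up (1.5 rad: along the peg) almost without force. It falls back once the tab's outer face is 16 (hole's top edge riding on the peg) to 21 mm (hole centred) inward of the pin: collar pushed back about 4 to 10 mm, 5 to 9 N.
- eye (a point): Centre of the 22 mm hole through the holder's tab (along this frame's x; z up), 55 mm above its underside. The black holder, 0.12 to 0.24 kg, stands loose: block 34 (x) x 70 (y) x 28 mm, steel bits in its ends up to 46 mm, in the middle an upright tab 10 mm thick (x), 40 wide, its top 112 mm above the underside. Both faces are alike; either may face the stand.
- holder_grip (a point): Where to grip the tab across its 10 mm thickness (closing along this frame's x): 98 mm above the holder's underside, 43 mm above the eye, 14 mm below the tab's top. Fingertips no lower than 24 mm above the eye stay clear of the stand, whose highest part, the collar, reaches 14 mm above the peg axis.
- bottle: White solvent bottle, 65 mm across, 124 mm tall, origin at the centre of its underside; a bystander.
- tub: Small round flux tub, 47 mm across, 29 mm tall, origin at the centre of its underside; a bystander.
- tape: Tape measure standing on edge, 31 x 63 x 52 mm, origin at the centre of its underside; a bystander.
- dish: Shallow steel dish of screws, 85 mm across, 18 mm tall, origin at the centre of its underside; a bystander.
Things that resemble listed ones, but are neither listed nor needed, are in the scene too. Leave any purple look-alike of the part that bears eye alone.

How it is judged:
By the outcome, as a careful person would: the job done as asked, in the order asked, and still so for the second after the job is handed in, with the robot touching nothing.
It also fails if it takes over 45 s, if anything falls off the work surface, if the arm or the gripper's body presses on something with over 40 N, if the wrist force passes 120 N, or if a joint passes its speed limit or range.

ROBOT

A 7-joint arm with a two-finger parallel gripper is mounted at the origin on a cart in front of the work surface, level with it; the furniture and walls round the work are solid. World frame = base frame: x ahead of the robot, y to its left, z up, the work surface at z = 0. Lengths are in m, angles in rad, forces in N, time in s.
With the tool pointing down it reaches from about 0.425 to 0.95 m from the base axis. Payload 16.7 kg.
Tool frame: the origin (TCP) lies midway between the tips of the shut fingers; the grasp point (between the pads) lies 19 mm behind it; x points along the fingers, z is the direction in which the jaws open and shut, and the axes are right-handed (so a half turn about x gives the same grasp; the last joint's range is limited). The gripper opens to 94 mm and grips with 3 to 60 N. Pads are 16 mm wide; open, the fingers measure 119 mm over their backs; the gripper's body (75 mm by 177 mm) begins 78 mm behind the grasp point.
Start: joints at [1.032, 0.426, 0.074, 1.606, -0.034, 1.111, -0.067], TCP at [0.256, -0.624, 0.18] pointing down, gripper open.
Joint ranges: [-2.85, 2.85], [-0.5, 2.14], [-1.23, 1.37], [0.21, 2.46], [-1.02, 4.16], [0.16, 2.05], [-2.73, 2.73]. Speed limits (rad/s): [1.89, 1.89, 2.39, 2.39, 3.01, 3.01, 3.01].

INTERFACE

Orientations are given as a 3x3 rotation matrix whose columns are the frame's x, y, z axes.
In Python, from bench import * gives the robot as it stands. The module is installed in compiled form; this text tells all that it offers.
- The arm moves only by the shell command python3 -m handwheel 'ROWS' [OPENING]. ROWS is JSON, a list of rows, each an object with "delta_pos": the shift along the tool's x, y, z scaled (see below), a list of three; "turn": the turn, a rotation vector about the tool's x, y, z scaled (see below), a list of three. In form: [{"delta_pos": [dx, dy, dz], "turn": [ax, ay, az]}, ...]. A call has 1 to 12 rows; each row shifts and turns the commanded pose from where the row before left it, along the tool's axes as they then stand; what a row does not reach is not made up. The controller multiplies each number of a shift by 30 cm and each number of a turn by pi rad. A row lasts 1/10 s, in which the tool goes at most 50 mm and 8.59 degrees, less where a joint would pass 70% of its speed; a pose out of reach is approached as far as the arm can. A call with a number of a shift or a turn outside -1 to 1 is refused whole. A call with a gripper value outside its range is refused whole. OPENING is the closure, from 0 (fully open) to 1 (shut), set as the call begins (- or left out, the last holds). The fingers move at their own pace and stop on an object; the grip force is fixed at half the most. Time passes only in rows, so rows that do not move let the fingers close. It gives the time, the measured TCP pose, the force and the opening at its end, in the units of the state.
- observe(): the state, without advancing time (a new reading comes with each control period).
- get_image(name): name is "scene" or "top" or "wrist"; returns a dict with "color" (400x640x3 uint8, red, green, blue), "camera_matrix" (3x3 intrinsics, pixels), "view" (4x4, takes a point from world to camera coordinates). Camera axes: x right, y up, looking along -z (the intrinsics and any distortion apply to the point x, -y, -z); pixel columns grow to the right and rows downward; lengths in m; the calibration is good to about 2 mm. The wrist camera is an equidistant fisheye: a pixel r from the principal point sees the ray r / f radians off the axis. A picture is of the moment at which its call begins. There is no depth.
- hand_in(): hands the job in, once; it reports no verdict.
Trained networks look in the newest picture that a camera, given by its name, has taken for a name from the list of things; names that differ only in an ending like _2 or _b are one class to them, and where a whole thing is asked for, a point or a joint stands for the part that bears it (a point fixed in the world has none). Each returns a list of dicts, best first, with "confidence" (0 to 1); they miss things now and then, are a little off and sometimes report something else, mostly with a low value. They report only what shows in the picture. A call takes as long as a camera call. They do not tell look-alikes from the thing itself.
- outline_of(camera, query): "mask" (400x640 bool, what is visible of it).
- place_of(camera, query): "centre" ([x, y, z] in m, in the coordinates of the camera as it stood for that picture, good to about 4 mm: a listed point, or the origin of a listed thing).
The state is a dict: "time": time; "qpos": joint angles; "qd": joint speeds; "tau": joint torques, N m; "position": TCP position; "orientation": TCP orientation; "wrist_force": force on the tool from outside, world axes, zero at the start; "wrist_torque": the same for the moment, N m; "grip_width": finger opening in m.
Only numpy, scipy, OpenCV 4.12 (cv2) and the standard library are available. Lean on these libraries where they do the work, as an engineer would, in place of code of your own. Each camera call takes 0.05 s, during which the arm holds its last target.

## Working session

There is one attempt and no reset: what is moved stays moved. The work goes in short steps, Python scripts to look and compute and a shell command to move; the robot and the scene stay as the last step left them, time stands still between calls to the robot, and variables do not carry over. Pictures are saved under pics/ and viewed, and the job is handed in when it is done.

```bash
mkdir -p pics
cat > h.py <<'E'
from bench import *
import numpy as np, cv2
def save(n,f):
    im=get_image(n); cv2.imwrite('pics/'+f,im['color'][:,:,::-1]); return im
def toworld(im,p):
    V=np.array(im['view']); return (np.linalg.inv(V)@np.append(p,1))[:3]
def proj(im,P):
    V=np.array(im['view']);K=np.array(im['camera_matrix'])
    c=(V@np.append(P,1))[:3]; q=K@np.array([c[0],-c[1],-c[2]]); return q[:2]/q[2]
E
python3 - <<'E'
from h import *
np.set_printoptions(precision=4,suppress=True)
s=observe(); print(s['time'],s['position'],s['orientation'],s['grip_width'],s['wrist_force'])
for c in ['scene','top']:
    im=save(c,c+'0.png')
    for q in ['rack','peg_root','keeper','eye','holder_grip','bottle','tub','tape','dish']:
        for r in place_of(c,q)[:3]:
            P=toworld(im,r['centre']); print(c,q,round(r['confidence'],2),P,proj(im,P))
print(observe()['time'])
E
```

```text
0.0 [ 0.2563 -0.624   0.1792] [[-0.0006  0.925   0.3799]
 [ 0.0011  0.3799 -0.925 ]
 [-1.     -0.0001 -0.0013]] 0.09421704936912093 [ 0.5901 -0.8579 -0.9425]
scene rack 0.8 [ 0.6472 -0.0593 -0.0028] [290.5401 223.9563]
scene peg_root 0.81 [ 0.6365 -0.0611  0.1275] [292.7754 178.7735]Traceback (most recent call last):
  File "<stdin>", line 7, in <module>
ValueError: it knows: bottle, dish, eye, holder_grip, peg_root, rack, tape, tub
```

Run:
```python
from h import *
np.set_printoptions(precision=4,suppress=True)
for c in ['scene','top']:
    im=save(c,c+'0.png')
    for q in ['rack','peg_root','eye','holder_grip','bottle','tub','tape','dish']:
        for r in place_of(c,q)[:3]:
            P=toworld(im,r['centre']); print(c,q,round(r['confidence'],2),P,proj(im,P))
print(observe()['time'])
```

```text
scene rack 0.73 [ 0.6499 -0.0569 -0.0011] [289.097  223.5444]
scene peg_root 0.7 [ 0.6335 -0.0583  0.1287] [293.0896 179.0838]
scene eye 0.93 [0.4124 0.1568 0.0542] [326.3778 297.3926]
scene eye 0.8 [0.5041 0.2028 0.053 ] [268.7685 293.7122]
scene eye 0.28 [ 0.6335 -0.0588  0.1313] [293.1902 178.0123]
scene holder_grip 0.92 [0.4123 0.1581 0.0997] [326.4134 278.3921]
scene holder_grip 0.78 [0.5077 0.2078 0.0987] [263.5373 275.2269]
scene bottle 0.68 [ 0.6672 -0.3121 -0.0008] [334.3776 180.8507]
scene tub 0.8 [ 0.4661 -0.2597  0.0001] [389.745  207.6642]
scene tape 0.85 [ 0.6823  0.1717 -0.0027] [213.2317 271.3659]
scene dish 0.66 [ 0.454  -0.0443  0.0007] [356.5129 252.1315]
scene dish 0.62 [ 0.4647 -0.2565 -0.003 ] [389.6088 209.3562]
scene dish 0.25 [0.5028 0.2072 0.099 ] [266.0196 275.9553]
top rack 0.89 [ 0.649  -0.0574  0.0042] [324.3251 166.7066]
top peg_root 0.68 [ 0.6389 -0.0572  0.1355] [325.49   160.4249]
top eye 0.6 [0.4134 0.1635 0.0518] [244.1887 246.4178]
top eye 0.57 [0.5054 0.2048 0.0568] [230.0542 212.8594]
top holder_grip 0.86 [0.4124 0.1536 0.0986] [245.0399 246.5822]
top holder_grip 0.79 [0.5075 0.2005 0.1004] [228.5161 210.5709]
top bottle 0.96 [ 0.6697 -0.3103  0.0004] [409.743 160.833]
top tub 0.53 [ 0.472  -0.2623  0.0036] [394.9087 227.5064]
top tape 0.58 [ 0.6859  0.1713 -0.    ] [247.2734 154.1088]
top tape 0.39 [ 0.6495 -0.0543  0.0043] [323.2725 166.5368]
top dish 0.62 [ 0.4608 -0.0393 -0.0032] [317.6629 230.8411]
1.05
```

View pics/scene0.png

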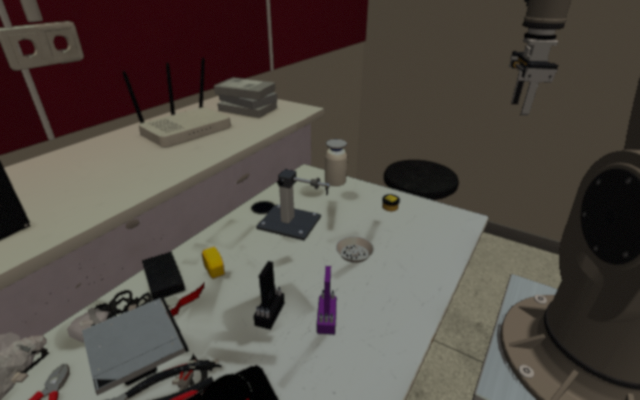

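View pics/top0.png

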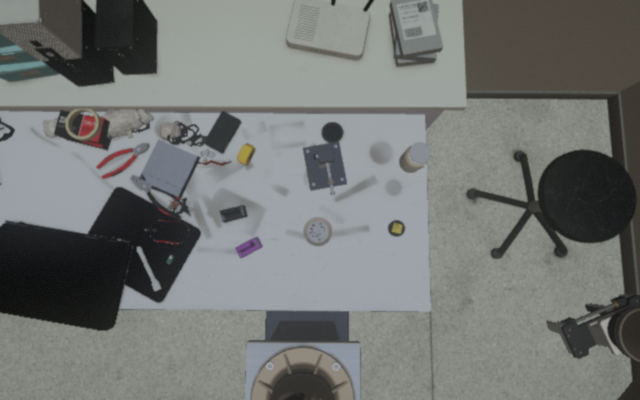

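The black holder at scene (268,294) / top (232,212) is the target. The purple one at scene (327,300) / top (248,247) is the look-alike, and no other object resembles the target. I'll check the choice in close crops.

Run:
```python
from h import *
np.set_printoptions(precision=4,suppress=True)
t=cv2.imread('pics/top0.png'); s=cv2.imread('pics/scene0.png')
a=cv2.resize(t[192:262,205:275],(400,400),interpolation=cv2.INTER_CUBIC)
b=cv2.resize(t[135:205,290:360],(400,400),interpolation=cv2.INTER_CUBIC)
c=cv2.resize(s[255:335,235:345],(400,290),interpolation=cv2.INTER_CUBIC)
d=cv2.resize(s[160:240,250:350],(400,320),interpolation=cv2.INTER_CUBIC)
cv2.imwrite('pics/crop1.png',np.hstack([a,b])); 
e=np.zeros((320,800,3),np.uint8); e[:290,:400]=c; e[:,400:]=d
cv2.imwrite('pics/crop2.png',e)
im=get_image('top'); K=np.array(im['camera_matrix']);V=np.array(im['view']);Vi=np.linalg.inv(V)
print(K,Vi)
print('scene cam',np.linalg.inv(np.array(get_image('scene')['view']))[:3,3])
def atz(u,v,z):
    d=Vi[:3,:3]@np.array([(u-K[0,2])/K[0,0],-(v-K[1,2])/K[1,1],-1]); o=Vi[:3,3]; return o+d*(z-o[2])/d[2]
for q in ['eye','rack']:
    for r in outline_of('top',q)[:2]:
        m=r['mask'].astype(np.uint8)
        cs,_=cv2.findContours(m,0,2); k=max(cs,key=cv2.contourArea)
        z=0.03 if q=='eye' else .012
        P=np.array([atz(u,v,z)[:2] for u,v in k[:,0]]).astype(np.float32)
        print(q,r['confidence'],m.sum(),k[:,0].mean(0),cv2.minAreaRect(P*1000), 'poly',cv2.boxPoints(cv2.minAreaRect(P*1000)).round())
```

```text
[[421.6529   0.     313.5274]
 [  0.     421.6529 194.4139]
 [  0.       0.       1.    ]] [[ 0.0086  0.9906 -0.1363  0.3986]
 [-1.      0.0086 -0.0009 -0.0275]
 [ 0.0003  0.1363  0.9907  1.2233]
 [ 0.      0.      0.      1.    ]]
scene cam [0.1653 0.5786 0.5486]
eye 0.89 329 [233.4688 213.4062] ((505.9179382324219, 199.90829467773438), (38.89349365234375, 72.57553100585938), 14.632185935974121) poly [[478. 230.]
 [496. 160.]
 [534. 170.]
 [516. 240.]]
eye 0.89 330 [247.6667 246.7255] ((412.4199523925781, 157.203857421875), (36.47590637207031, 73.7904281616211), 27.07577133178711) poly [[379. 182.]
 [413. 116.]
 [445. 133.]
 [412. 198.]]
rack 0.89 1570 [325.4615 167.5538] ((643.0327758789062, -59.4849853515625), (146.64303588867188, 106.51670837402344), 10.744564056396484) poly [[ 561.  -21.]
 [ 581. -125.]
 [ 725.  -98.]
 [ 705.    7.]]
rack 0.62 347 [233.4737 213.2105] ((509.2066955566406, 205.62722778320312), (41.76069641113281, 75.88326263427734), 15.540984153747559) poly [[479. 237.]
 [499. 163.]
 [539. 175.]
 [519. 248.]]
```

View pics/crop1.png

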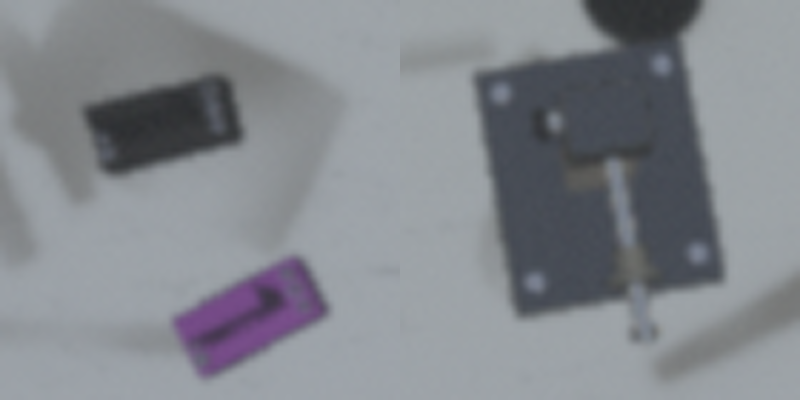

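View pics/crop2.png

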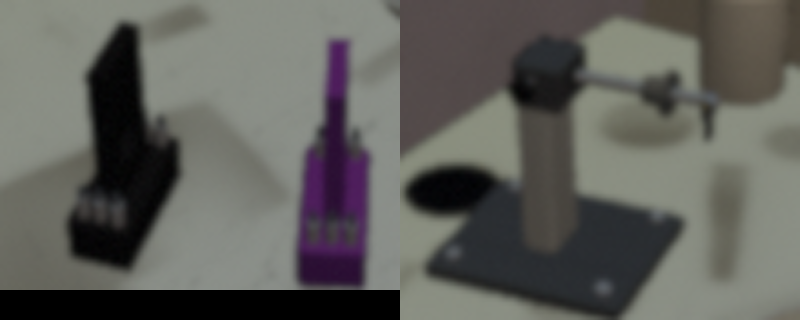

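The crop confirms the black holder at top (232,212), with its thickness yaw about 14°. The peg points about 10° off world -x, with its tip at top (332.5,193) and its collar near (330.5,181). Next I'll turn the peg pixels into positions.

```bash
cat >> h.py <<'E'
def ray(im,u,v):
    K=np.array(im['camera_matrix']);Vi=np.linalg.inv(np.array(im['view']))
    return Vi[:3,3],Vi[:3,:3]@np.array([(u-K[0,2])/K[0,0],-(v-K[1,2])/K[1,1],-1])
def atz(im,u,v,z):
    o,d=ray(im,u,v); return o+d*(z-o[2])/d[2]
E
python3 - <<'E'
from h import *
np.set_printoptions(precision=4,suppress=True)
T=get_image('top');S=get_image('scene')
for n,(u,v) in dict(tip=(243,332),collarfront=(233,275),collarback=(231,255),root=(213,160)).items():
    print('top',n,atz(T,290+u*.175,135+v*.175,.13))
for n,(u,v) in dict(tip=(718-400,101),collar=(660-400,92),root=(582-400,75)).items():
    print('scene',n,atz(S,250+u/4,160+v/4,.13))
# base plate corners top surface z=.012
cs=[(75,72),(280,38),(322,275),(118,315)]
C=np.array([atz(T,290+u*.175,135+v*.175,.012) for u,v in cs]);print(C, C.mean(0))
for i in range(4):
    d=C[(i+1)%4]-C[i]; print(np.linalg.norm(d),np.degrees(np.arctan2(d[1],d[0])))
cs=[(85,108),(222,77),(243,137),(112,173)]
C=np.array([atz(T,205+u*.175,192+v*.175,z) for (u,v),z in zip(cs,[.028]*4)]);print(C, C.mean(0))
for i in range(4):
    d=C[(i+1)%4]-C[i]; print(np.linalg.norm(d),np.degrees(np.arctan2(d[1],d[0])))
E
```

```text
top tip [ 0.5529 -0.0762  0.13  ]
top collarfront [ 0.5794 -0.0715  0.13  ]
top collarback [ 0.5887 -0.0706  0.13  ]
top root [ 0.6332 -0.0621  0.13  ]
scene tip [ 0.5465 -0.0762  0.13  ]
scene collar [ 0.5795 -0.0676  0.13  ]
scene root [ 0.6284 -0.0607  0.13  ]
[[ 0.7041  0.0055  0.012 ]
 [ 0.7231 -0.1002  0.012 ]
 [ 0.5993 -0.1216  0.012 ]
 [ 0.5778 -0.0179  0.012 ]] [ 0.6511 -0.0585  0.012 ]
0.10731140994055226 -79.84755201761224
0.1256458675704164 -170.17439881064902
0.10590815767278798 101.70965742752549
0.12852393484565772 10.47592811034892
[[0.5134 0.2397 0.028 ]
 [0.5295 0.172  0.028 ]
 [0.4996 0.1606 0.028 ]
 [0.4811 0.2251 0.028 ]] [0.5059 0.1994 0.028 ]
0.06963330552852581 -76.61800402267866
0.03199956026026154 -159.1758505098492
0.06705463767726594 105.9838460522732
0.03543115949562913 24.434647479009058
```

```bash
python3 -m handwheel '[{"delta_pos":[-0.14,0,0],"turn":[0,0,0]},{"delta_pos":[-0.14,0,0],"turn":[0,0,0]},{"delta_pos":[-0.12,0.05,-0.01],"turn":[-0.01,0,0]},{"delta_pos":[0,0.155,-0.025],"turn":[-0.0235,0,0]},{"delta_pos":[0,0.155,-0.025],"turn":[-0.0235,0,0]},{"delta_pos":[0,0.155,-0.025],"turn":[-0.0235,0,0]},{"delta_pos":[0,0.155,-0.025],"turn":[-0.0235,0,0]},{"delta_pos":[0,0.155,-0.025],"turn":[-0.0235,0,0]},{"delta_pos":[0,0.155,-0.025],"turn":[-0.0235,0,0]},{"delta_pos":[0,0.155,-0.025],"turn":[-0.0235,0,0]},{"delta_pos":[0,0.155,-0.025],"turn":[-0.0235,0,0]}]' 0
```

```text
time: 2.45
position: [0.5182, -0.3377, 0.2999]
orientation: [[0.0, 0.528, 0.849], [-0.0, 0.849, -0.528], [-1.0, 0.0, 0.0]]
wrist_force: [0.7, -0.2, 0.8]
grip_width: 0.0941
```

```bash
python3 -m handwheel '[{"delta_pos":[0,0.150,-0.032],"turn":[-0.0215,0,0]},{"delta_pos":[0,0.150,-0.032],"turn":[-0.0215,0,0]},{"delta_pos":[0,0.150,-0.032],"turn":[-0.0215,0,0]},{"delta_pos":[0,0.150,-0.032],"turn":[-0.0215,0,0]},{"delta_pos":[0,0.150,-0.032],"turn":[-0.0215,0,0]},{"delta_pos":[0,0.150,-0.032],"turn":[-0.0215,0,0]},{"delta_pos":[0,0.150,-0.032],"turn":[-0.0215,0,0]},{"delta_pos":[0,0.150,-0.032],"turn":[-0.0215,0,0]},{"delta_pos":[0,0.150,-0.032],"turn":[-0.0215,0,0]},{"delta_pos":[0,0.150,-0.032],"turn":[-0.0215,0,0]},{"delta_pos":[0,0.150,-0.032],"turn":[-0.0215,0,0]},{"delta_pos":[0,0.150,-0.032],"turn":[-0.0215,0,0]}]' 0
python3 - <<'E'
from h import *
np.set_printoptions(precision=4,suppress=True)
print(observe()['position'],observe()['qpos'])
im=save('wrist','w1.png')
for q in ['eye','holder_grip','peg_root']:
    for r in place_of('wrist',q)[:3]: print(q,r['confidence'],toworld(im,r['centre']))
E
```

```text
time: 3.65
position: [0.5044, 0.1994, 0.3]
orientation: [[0.0, -0.251, 0.968], [0.0, 0.968, 0.251], [-1.0, 0.0, 0.0]]
wrist_force: [1.3, -0.1, 1.0]
grip_width: 0.0938
[0.5044 0.1994 0.3   ] [ 0.056   0.167  -0.6225  1.7158  0.1011  1.2907 -0.3338]
eye 0.76 [0.5113 0.2013 0.0541]
eye 0.56 [0.4112 0.1575 0.0557]
holder_grip 0.72 [0.4121 0.1563 0.0972]
holder_grip 0.6 [0.5076 0.1998 0.0996]
peg_root 0.91 [ 0.6357 -0.0594  0.1278]
```

View pics/w1.png

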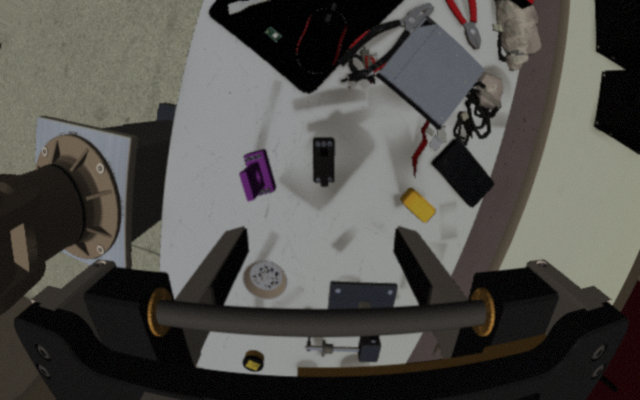

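The wrist view shows the black holder at (323,162), its long side almost along the image vertical. The purple one is at (257,175) and the rack at (360,300). I'll fit the holder's yaw with the fisheye model.

```bash
cat >> h.py <<'E'
def fray(im,u,v):
    K=np.array(im['camera_matrix']);Vi=np.linalg.inv(np.array(im['view']))
    x=(u-K[0,2])/K[0,0];y=(v-K[1,2])/K[1,1];r=np.hypot(x,y)+1e-12
    d=np.array([np.sin(r)*x/r,-np.sin(r)*y/r,-np.cos(r)]); return Vi[:3,3],Vi[:3,:3]@d
def fatz(im,u,v,z):
    o,d=fray(im,u,v); return o+d*(z-o[2])/d[2]
def fproj(im,P):
    V=np.array(im['view']);K=np.array(im['camera_matrix']);c=(V@np.append(P,1))[:3];c=np.array([c[0],-c[1],-c[2]])
    h=np.hypot(c[0],c[1]);t=np.arctan2(h,c[2]);return np.array([K[0,0]*t*c[0]/h+K[0,2],K[1,1]*t*c[1]/h+K[1,2]])
def holder(x,y,yaw):
    c,s=np.cos(yaw),np.sin(yaw);L=[]
    def bx(hx,hy,z0,z1):
        q=[(hx,hy),(-hx,hy),(-hx,-hy),(hx,-hy)]
        lo=[(x+c*a-s*b,y+s*a+c*b,z0) for a,b in q];hi=[(p[0],p[1],z1) for p in lo]
        for i in range(4):
            j=(i+1)%4; L.extend([(lo[i],lo[j]),(hi[i],hi[j]),(lo[i],hi[i])])
    bx(.017,.035,0,.028);bx(.005,.020,.028,.112); return L
E
python3 - <<'E'
from h import *
im=get_image('wrist');img=im['color'][:,:,::-1].copy()
x0,y0,w=270,110,100
def draw(x,y,yw):
    a=cv2.resize(img[y0:y0+w,x0:x0+w],(400,400),interpolation=cv2.INTER_CUBIC)
    a=np.clip(a.astype(int)*2,0,255).astype(np.uint8)
    b=a.copy()
    for p,q in holder(x,y,np.radians(yw)):
        p,q=[tuple(int(t) for t in ((fproj(im,np.array(k))-[x0,y0]+.5)*4)) for k in (p,q)]
        cv2.line(b,p,q,(0,255,0),1)
    return np.hstack([a,b])
cv2.imwrite('pics/fit1.png',draw(.507,.2005,14.5))
E
```

```text
(no output)
```

View pics/fit1.png

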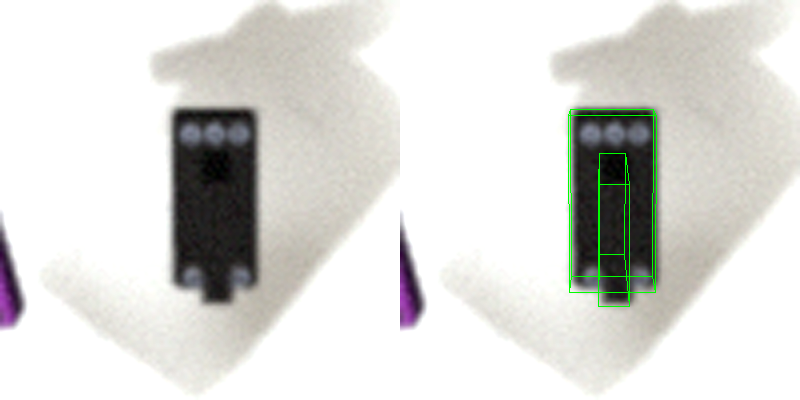

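```bash
python3 -m handwheel '[{"delta_pos":[0.1,0.004,0.0115],"turn":[0,0,0]},{"delta_pos":[0.15,0,0],"turn":[0,0,0]},{"delta_pos":[0.15,0,0],"turn":[0,0,0]}]' 0.5
python3 - <<'E'
from h import *
np.set_printoptions(precision=4,suppress=True)
print(observe()['position'])
im=save('wrist','w2.png')
for q in ['eye','holder_grip']:
    for r in place_of('wrist',q)[:3]: print(q,r['confidence'],toworld(im,r['centre']))
img=im['color'][:,:,::-1].copy()
img=np.clip(img.astype(int)*2,0,255).astype(np.uint8)
x0,y0,w,h=230,100,200,150
a=cv2.resize(img[y0:y0+h,x0:x0+w],None,fx=3,fy=3,interpolation=cv2.INTER_CUBIC)
for p,q in holder(.5078,.2015,np.radians(14.5)):
        p,q=[tuple(int(t) for t in ((fproj(im,np.array(k))-[x0,y0]+.5)*3)) for k in (p,q)]
        cv2.line(a,p,q,(0,255,0),1)
cv2.imwrite('pics/fit2.png',a)
E
```

```text
time: 4.2
position: [0.5092, 0.1981, 0.1789]
orientation: [[0.002, -0.246, 0.969], [0.0, 0.969, 0.246], [-1.0, -0.0, 0.002]]
wrist_force: [2.6, -1.0, -0.6]
grip_width: 0.0731
[0.5092 0.1981 0.1789]
eye 0.82 [0.5063 0.2016 0.0561]
eye 0.65 [0.4094 0.1581 0.0534]
holder_grip 0.92 [0.5072 0.1988 0.0999]
holder_grip 0.84 [0.4085 0.1603 0.0955]
holder_grip 0.26 [ 0.6839  0.1681 -0.0025]
```

View pics/fit2.png

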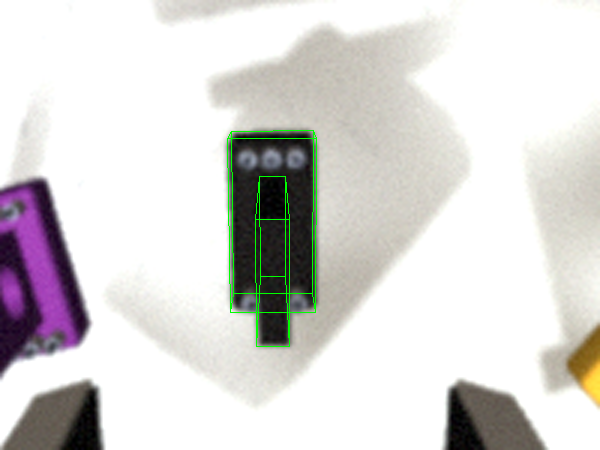

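The model overlay matches at (0.5078, 0.2015) with yaw 14.5°. The tab at fit2 (273,345) lies midway between the fingers.

```bash
python3 -m handwheel '[{"delta_pos":[0.13,0,0],"turn":[0,0,0]},{"delta_pos":[0.13,0,0],"turn":[0,0,0]},{"delta_pos":[0.06,0,0],"turn":[0,0,0]},{"delta_pos":[0,0,0],"turn":[0,0,0]},{"delta_pos":[0,0,0],"turn":[0,0,0]}]' 0.5
```

```text
time: 4.85
position: [0.5098, 0.2, 0.0862]
orientation: [[0.002, -0.248, 0.969], [0.001, 0.969, 0.248], [-1.0, 0.0, 0.002]]
wrist_force: [-0.5, -0.6, 1.2]
grip_width: 0.0469
```

```bash
python3 -m handwheel '[{"delta_pos":[0.018,0.006,-0.006],"turn":[0,0,0]},{"delta_pos":[0,0,0],"turn":[0,0,0]}]' 0.5; python3 -m handwheel '[{"delta_pos":[0,0,0],"turn":[0,0,0]},{"delta_pos":[0,0,0],"turn":[0,0,0]},{"delta_pos":[0,0,0],"turn":[0,0,0]},{"delta_pos":[0,0,0],"turn":[0,0,0]},{"delta_pos":[0,0,0],"turn":[0,0,0]}]' 1
```

```text
time: 5.05
position: [0.5064, 0.2013, 0.0795]
orientation: [[0.002, -0.249, 0.969], [0.0, 0.969, 0.249], [-1.0, -0.0, 0.002]]
wrist_force: [0.3, 1.0, -0.1]
grip_width: 0.0468
time: 5.55
position: [0.506, 0.201, 0.0786]
orientation: [[0.0, -0.249, 0.969], [0.0, 0.969, 0.249], [-1.0, 0.0, 0.0]]
wrist_force: [0.1, 0.3, 0.5]
grip_width: 0.0102
```

Gripped at 10.2 mm. I'll lift, align the yaw to the peg and carry the holder to about 40 mm in front of the peg tip.

```bash
python3 -m handwheel '[{"delta_pos":[-0.04,0,0],"turn":[0,0,0]},{"delta_pos":[-0.1,0,0],"turn":[0.012,0,0]},{"delta_pos":[-0.1,0,0],"turn":[0.0115,0,0]},{"delta_pos":[-0.01,-0.06,-0.010],"turn":[0,0,0]},{"delta_pos":[0,-0.12,-0.020],"turn":[0,0,0]},{"delta_pos":[0,-0.14,-0.0234],"turn":[0,0,0]},{"delta_pos":[0,-0.15,-0.025],"turn":[0,0,0]},{"delta_pos":[0,-0.15,-0.025],"turn":[0,0,0]},{"delta_pos":[0,-0.14,-0.0234],"turn":[0,0,0]},{"delta_pos":[0,-0.11,-0.019],"turn":[0,0,0]},{"delta_pos":[0,-0.06,-0.010],"turn":[0,0,0]},{"delta_pos":[0,0,0],"turn":[0,0,0]}]' 1
python3 - <<'E'
from h import *
np.set_printoptions(precision=4,suppress=True)
print(observe()['position'])
im=save('wrist','w3.png');save('scene','s3.png')
for c in ['wrist','scene']:
  for q in ['eye','holder_grip','peg_root']:
    i=im if c=='wrist' else get_image('scene')
    for r in place_of(c,q)[:3]: print(c,q,r['confidence'],toworld(i,r['centre']))
s=cv2.imread('pics/s3.png');cv2.imwrite('pics/s3c.png',cv2.resize(s[140:260,240:400],(800,600),interpolation=cv2.INTER_CUBIC))
E
```

```text
time: 6.75
position: [0.5091, -0.0847, 0.1541]
orientation: [[0.0, -0.173, 0.985], [-0.0, 0.985, 0.173], [-1.0, -0.001, 0.0]]
wrist_force: [1.1, -0.0, -1.7]
grip_width: 0.0093
[ 0.5091 -0.0847  0.1541]
wrist eye 0.97 [ 0.5132 -0.0853  0.1294]
wrist holder_grip 0.73 [ 0.5098 -0.0847  0.1736]
wrist peg_root 0.87 [ 0.6377 -0.0549  0.1299]
scene eye 0.98 [ 0.5051 -0.078   0.13  ]
scene eye 0.66 [0.4119 0.1577 0.0536]
scene holder_grip 0.72 [0.4122 0.1597 0.0978]
scene holder_grip 0.66 [ 0.5068 -0.0764  0.1753]
scene peg_root 0.94 [ 0.6357 -0.0604  0.1275]
scene peg_root 0.43 [ 0.5058 -0.0761  0.1261]
```

View pics/w3.png

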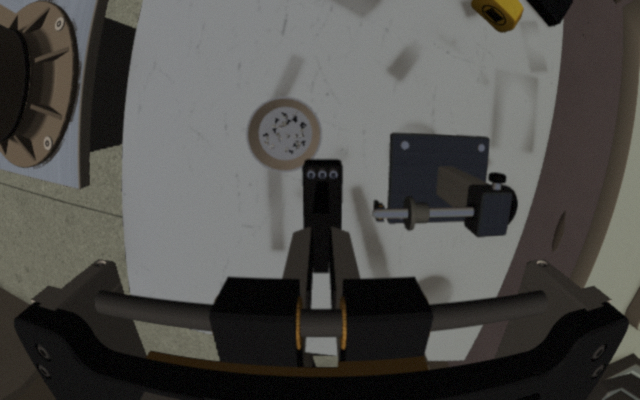

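View pics/s3c.png

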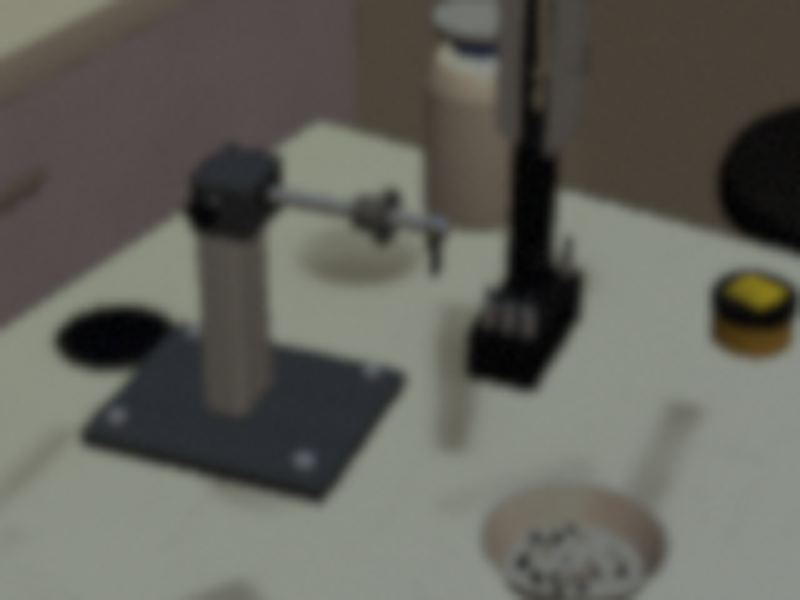

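The wrist view shows the peg level in the image, from its tip at about (373,213) to its root at about (474,212), with the collar at (418,213). The holder is to its left and upright. Next is the peg line at z = 0.13.

Run:
```python
from h import *
np.set_printoptions(precision=4,suppress=True)
im=get_image('wrist');img=im['color'][:,:,::-1].copy()
s=observe();p=np.array(s['position']);R=np.array(s['orientation']);print(p,R[:,2],s['wrist_force'])
for n,uv in dict(tip=(373,213.2),cf=(410,213.5),mid=(445,212.5),root=(472,211.7)).items():
    P=fatz(im,*uv,.13); print(n,P,'toolz,y',(P-p)@R[:,2],(P-p)@R[:,1])
x0,y0=290,140;f=4
a=cv2.resize(np.clip(img[y0:y0+120,x0:x0+200].astype(int)*2,0,255).astype(np.uint8),None,fx=f,fy=f,interpolation=cv2.INTER_CUBIC)
yaw=np.arctan2(R[1,2],R[0,2])
for q0,q1 in holder(p[0],p[1],yaw):
    q=[np.array(k)+[0,0,p[2]-.0236-.055] for k in (q0,q1)]
    q=[tuple(int(t) for t in ((fproj(im,k)-[x0,y0]+.5)*f)) for k in q]
    cv2.line(a,*q,(0,255,0),1)
cv2.imwrite('pics/w3c.png',a)
```

```text
[ 0.5093 -0.0816  0.1535] [ 0.9842  0.1772 -0.    ] [ 0.7369 -0.6312 -1.5259]
tip [ 0.5496 -0.0743  0.13  ] toolz,y 0.040957686377425064 7.551710608503934e-05
cf [ 0.5797 -0.0694  0.13  ] toolz,y 0.07148839608592453 -0.00043924623966830773
mid [ 0.61   -0.0634  0.13  ] toolz,y 0.10233374564005965 3.520774755664278e-05
root [ 0.6354 -0.0585  0.13  ] toolz,y 0.12817451317890724 0.00035463960207804136
```

View pics/w3c.png

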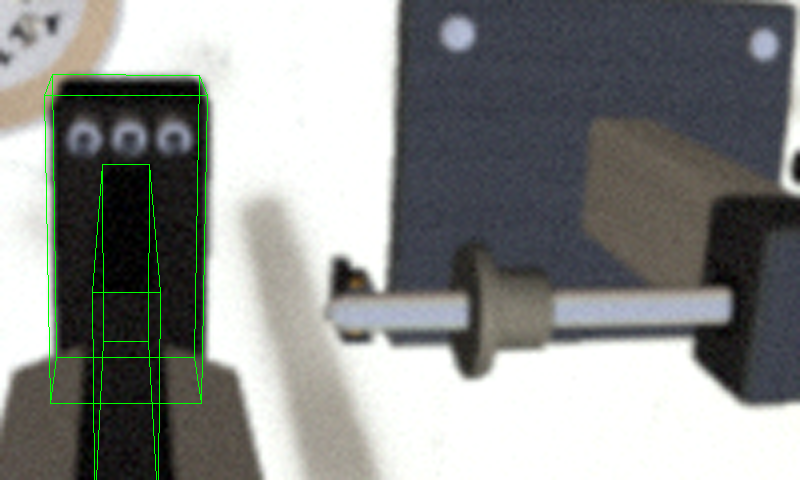

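Lateral alignment is within 1 mm, with the tip 41 mm ahead. I'll lower the holder 5 mm and advance until the collar is nearly touched.

```bash
python3 -m handwheel '[{"delta_pos":[0.0165,0,0.04],"turn":[0,0,0]},{"delta_pos":[0,0,0.04],"turn":[0,0,0]},{"delta_pos":[0,0,0.03],"turn":[0,0,0]},{"delta_pos":[0,0,0.02],"turn":[0,0,0]},{"delta_pos":[0,0,0.02],"turn":[0,0,0]},{"delta_pos":[0,0,0.02],"turn":[0,0,0]},{"delta_pos":[0,0,0.02],"turn":[0,0,0]},{"delta_pos":[0,0,0],"turn":[0,0,0]},{"delta_pos":[0,0,0],"turn":[0,0,0]}]' 1
python3 - <<'E'
from h import *
np.set_printoptions(precision=4,suppress=True)
im=save('wrist','w4.png');save('scene','s4.png')
s=observe();print(s['position'],s['wrist_force'])
x0,y0=270,140
a=cv2.imread('pics/w4.png')[y0:y0+100,x0:x0+160]
b=cv2.imread('pics/s4.png')[150:250,270:370]
cv2.imwrite('pics/c4.png',np.clip(np.hstack([cv2.resize(k,(400,400*k.shape[0]//k.shape[1]) if 0 else (400,400),interpolation=cv2.INTER_CUBIC) for k in (a,b)]).astype(int)*2,0,255))
E
```

```text
time: 8.25
position: [0.5653, -0.0717, 0.1485]
orientation: [[-0.0, -0.177, 0.984], [0.0, 0.984, 0.177], [-1.0, 0.0, -0.0]]
wrist_force: [0.4, -0.2, -1.8]
grip_width: 0.0094
[ 0.5651 -0.0719  0.1486] [ 0.3089  0.2049 -0.8939][ WARN:0@1.525] global loadsave.cpp:1063 imwrite_ Unsupported depth image for selected encoder is fallbacked to CV_8U.
```

View pics/c4.png

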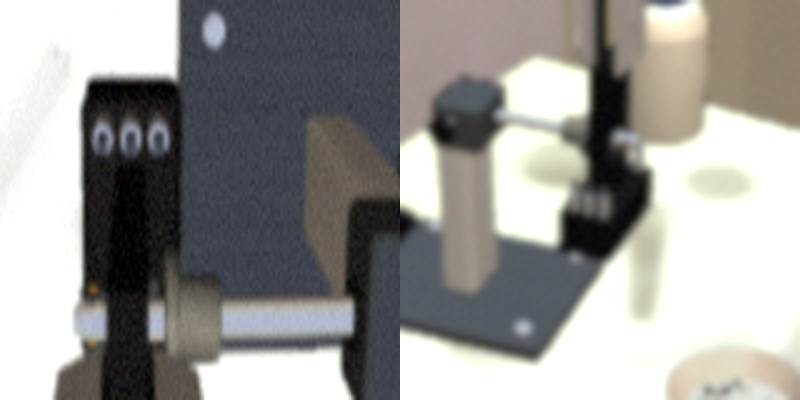

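The peg passes through the hole and nothing is pressing. The collar is about 7 mm ahead, so I'll push gently.

```bash
python3 -m handwheel '[{"delta_pos":[0,0,0.01],"turn":[0,0,0]},{"delta_pos":[0,0,0.008],"turn":[0,0,0]},{"delta_pos":[0,0,0.005],"turn":[0,0,0]},{"delta_pos":[0,0,0.005],"turn":[0,0,0]},{"delta_pos":[0,0,0],"turn":[0,0,0]},{"delta_pos":[0,0,0],"turn":[0,0,0]}]' 1; python3 -m handwheel '[{"delta_pos":[0,0,0.005],"turn":[0,0,0]},{"delta_pos":[0,0,0.005],"turn":[0,0,0]},{"delta_pos":[0,0,0.003],"turn":[0,0,0]},{"delta_pos":[0,0,0],"turn":[0,0,0]},{"delta_pos":[0,0,0],"turn":[0,0,0]}]' 1
cat > v.py <<'E'
from h import *
import sys
n=sys.argv[1]
np.set_printoptions(precision=4,suppress=True)
im=save('wrist','w%s.png'%n);save('scene','s%s.png'%n)
s=observe();print(s['position'],s['wrist_force'],s['time'])
a=cv2.imread('pics/w%s.png'%n)[140:240,270:370]
b=cv2.imread('pics/s%s.png'%n)[150:220,280:350]
cv2.imwrite('pics/c%s.png'%n,np.clip(np.hstack([cv2.resize(k,(400,400),interpolation=cv2.INTER_CUBIC) for k in (a,b)]).astype(int)*2,0,255).astype(np.uint8))
E
python3 v.py 5
```

```text
time: 8.95
position: [0.5734, -0.0704, 0.1484]
orientation: [[-0.001, -0.177, 0.984], [-0.0, 0.984, 0.177], [-1.0, 0.0, -0.001]]
wrist_force: [-3.2, -0.9, 0.0]
grip_width: 0.0099
time: 9.45
position: [0.5771, -0.0697, 0.1484]
orientation: [[-0.001, -0.177, 0.984], [-0.0, 0.984, 0.177], [-1.0, 0.0, -0.001]]
wrist_force: [-5.1, -1.6, 0.8]
grip_width: 0.0096
[ 0.5771 -0.0697  0.1484] [-6.0142 -1.5042  0.6312] 9.55
```

View pics/c5.png

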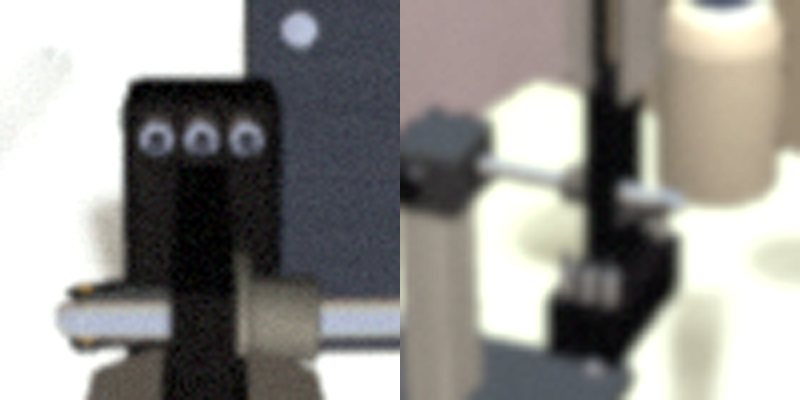

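Force is about 6 N and the collar is pushed back. In both crops the flap is still swung up along the peg, so I'll go on in 1 mm steps.

```bash
python3 -m handwheel '[{"delta_pos":[0,0,0.005],"turn":[0,0,0]},{"delta_pos":[0,0,0],"turn":[0,0,0]},{"delta_pos":[0,0,0],"turn":[0,0,0]}]' 1; python3 v.py 6
```

```text
time: 9.85
position: [0.5784, -0.0694, 0.1484]
orientation: [[-0.001, -0.177, 0.984], [-0.0, 0.984, 0.177], [-1.0, 0.0, -0.001]]
wrist_force: [-6.5, -0.7, 0.7]
grip_width: 0.0095
[ 0.5785 -0.0694  0.1484] [-5.5626 -1.8937  2.0322] 9.95
```

View pics/c6.png

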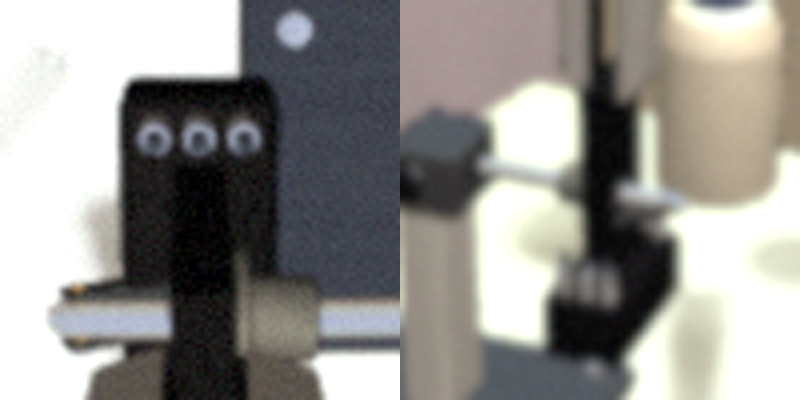

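```bash
python3 -m handwheel '[{"delta_pos":[0,0,0.004],"turn":[0,0,0]},{"delta_pos":[0,0,0],"turn":[0,0,0]},{"delta_pos":[0,0,0],"turn":[0,0,0]}]' 1;  python3 -m handwheel '[{"delta_pos":[0,0,0.003],"turn":[0,0,0]},{"delta_pos":[0,0,0],"turn":[0,0,0]},{"delta_pos":[0,0,0],"turn":[0,0,0]}]' 1;python3 v.py 7
```

```text
time: 10.25
position: [0.5795, -0.0692, 0.1483]
orientation: [[-0.001, -0.177, 0.984], [-0.0, 0.984, 0.177], [-1.0, 0.0, -0.001]]
wrist_force: [-7.7, -1.8, 2.0]
grip_width: 0.0093
time: 10.55
position: [0.5803, -0.0691, 0.1483]
orientation: [[-0.002, -0.177, 0.984], [-0.0, 0.984, 0.177], [-1.0, 0.0, -0.002]]
wrist_force: [-8.1, -1.1, 1.5]
grip_width: 0.0094
[ 0.5803 -0.0691  0.1483] [-8.4649 -0.2111  0.3415] 10.65
```

View pics/c7.png

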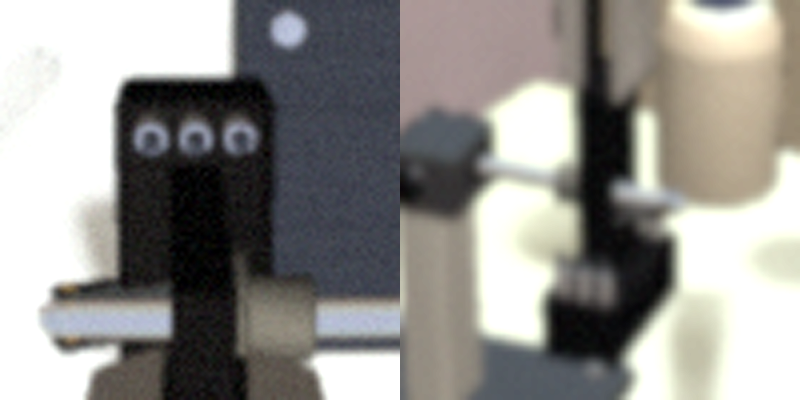

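At 8.5 N and about 9 mm of collar travel the flap is still resting on the hole's lower rim. I'll lower the holder toward riding on the peg, which releases the flap earlier, instead of pushing to the hard stop.

```bash
python3 -m handwheel '[{"delta_pos":[0.004,0,0],"turn":[0,0,0]},{"delta_pos":[0.004,0,0],"turn":[0,0,0]},{"delta_pos":[0,0,0],"turn":[0,0,0]},{"delta_pos":[0,0,0],"turn":[0,0,0]}]' 1;python3 v.py 8
```

```text
time: 11.05
position: [0.5804, -0.0691, 0.146]
orientation: [[-0.001, -0.177, 0.984], [-0.0, 0.984, 0.177], [-1.0, 0.0, -0.001]]
wrist_force: [-8.5, -1.8, 3.3]
grip_width: 0.0091
[ 0.5804 -0.0691  0.146 ] [-7.7082 -1.5267  3.2934] 11.15
```

View pics/c8.png

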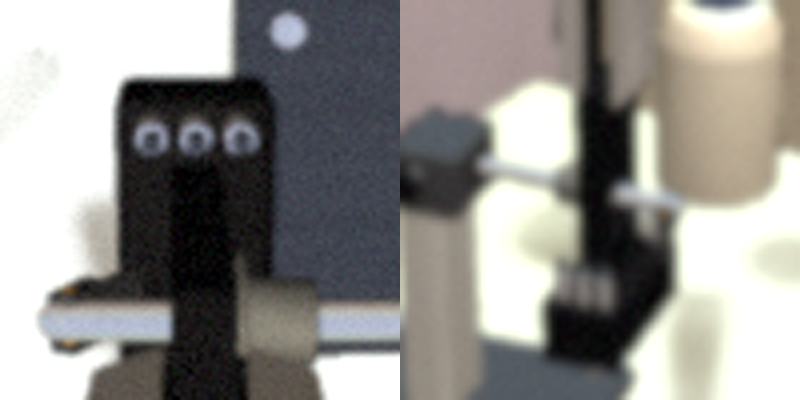

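Run:
```python
import cv2,numpy as np
o=[]
for n in '78':
    s=cv2.imread(f'pics/s{n}.png')[170:215,310:350]
    w=cv2.imread(f'pics/w{n}.png')[195:240,275:315]
    o.append(np.vstack([cv2.resize(k,(400,300) if 0 else (266,300),interpolation=cv2.INTER_CUBIC) for k in (s,w)]))
cv2.imwrite('pics/cmp8.png',np.clip(np.hstack(o).astype(int)*2,0,255).astype(np.uint8))
```

```text
(no output)
```

View pics/cmp8.png

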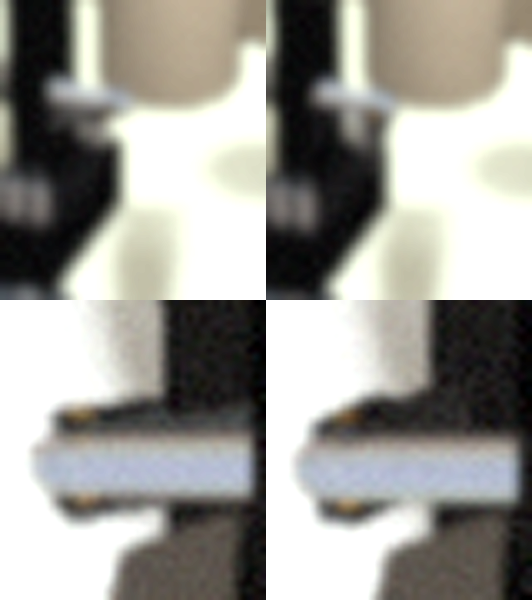

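The flap has fallen. In the scene crop the grey tongue now hangs below the tip instead of lying along the peg, and in the wrist view it no longer shows beside the peg. I'll unload slightly upward and back off until the collar is relaxed, then check again.

```bash
python3 -m handwheel '[{"delta_pos":[-0.003,0,0],"turn":[0,0,0]},{"delta_pos":[0,0,-0.006],"turn":[0,0,0]},{"delta_pos":[0,0,-0.01],"turn":[0,0,0]},{"delta_pos":[0,0,-0.01],"turn":[0,0,0]},{"delta_pos":[0,0,-0.007],"turn":[0,0,0]},{"delta_pos":[0,0,0],"turn":[0,0,0]},{"delta_pos":[0,0,0],"turn":[0,0,0]}]' 1;python3 v.py 9
```

```text
time: 11.85
position: [0.5715, -0.0706, 0.1472]
orientation: [[0.001, -0.177, 0.984], [0.0, 0.984, 0.177], [-1.0, 0.0, 0.001]]
wrist_force: [-1.2, 0.1, -1.7]
grip_width: 0.0097
[ 0.5715 -0.0706  0.1471] [-1.7014 -0.1418 -1.4758] 11.95
```

View pics/c9.png

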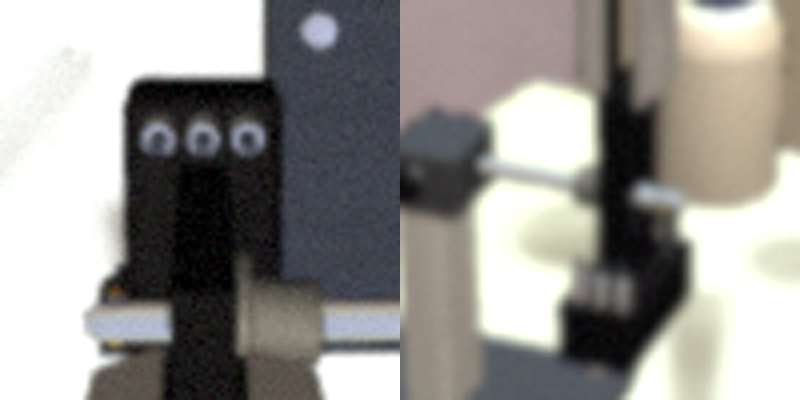

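```bash
python3 -m handwheel '[{"delta_pos":[0.0015,0,-0.004],"turn":[0,0,0]},{"delta_pos":[0,0,-0.003],"turn":[0,0,0]},{"delta_pos":[0,0,0],"turn":[0,0,0]},{"delta_pos":[0,0,0],"turn":[0,0,0]}]' 1;python3 -m handwheel '[{"delta_pos":[0,0,0],"turn":[0,0,0]},{"delta_pos":[0,0,0],"turn":[0,0,0]},{"delta_pos":[0,0,0],"turn":[0,0,0]}]' 0.75;python3 v.py 10
```

```text
time: 12.35
position: [0.5693, -0.071, 0.1467]
orientation: [[0.0, -0.177, 0.984], [0.0, 0.984, 0.177], [-1.0, 0.0, 0.0]]
wrist_force: [-0.3, 0.2, -1.1]
grip_width: 0.0094
time: 12.65
position: [0.5693, -0.071, 0.1467]
orientation: [[0.0, -0.177, 0.984], [0.0, 0.984, 0.177], [-1.0, 0.0, 0.0]]
wrist_force: [-0.5, -0.4, -0.0]
grip_width: 0.0231
[ 0.5693 -0.0711  0.1467] [ 0.1526  0.643  -0.0389] 12.75
```

View pics/c10.png

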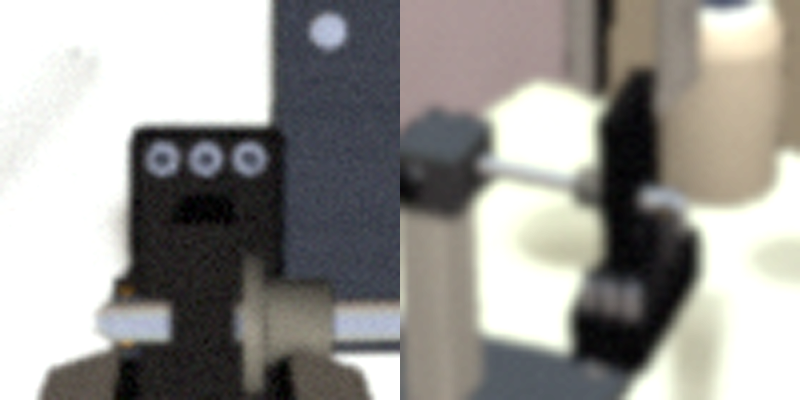

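The holder is released and has settled onto the peg, with the flap down. I'll withdraw straight up and look again.

```bash
python3 -m handwheel '[{"delta_pos":[0,0,0],"turn":[0,0,0]},{"delta_pos":[0,0,0],"turn":[0,0,0]},{"delta_pos":[0,0,0],"turn":[0,0,0]}]' 0.55;python3 -m handwheel '[{"delta_pos":[-0.03,0,0],"turn":[0,0,0]},{"delta_pos":[-0.08,0,0],"turn":[0,0,0]},{"delta_pos":[-0.13,0,0],"turn":[0,0,0]},{"delta_pos":[-0.13,0,0],"turn":[0,0,0]},{"delta_pos":[-0.1,0,0],"turn":[0,0,0]},{"delta_pos":[0,0,0],"turn":[0,0,0]},{"delta_pos":[0,0,0],"turn":[0,0,0]},{"delta_pos":[0,0,0],"turn":[0,0,0]},{"delta_pos":[0,0,0],"turn":[0,0,0]},{"delta_pos":[0,0,0],"turn":[0,0,0]},{"delta_pos":[0,0,0],"turn":[0,0,0]}]' 0.55; python3 v.py 11
python3 - <<'E'
from h import *
np.set_printoptions(precision=4,suppress=True)
for c in ['scene','top']:
    im=save(c,c+'11.png')
    for q in ['eye','bottle','tub','tape','dish']:
        for r in place_of(c,q)[:2]: print(c,q,round(r['confidence'],2),toworld(im,r['centre']))
E
```

```text
time: 13.05
position: [0.5692, -0.0711, 0.1466]
orientation: [[-0.0, -0.177, 0.984], [0.0, 0.984, 0.177], [-1.0, 0.0, -0.0]]
wrist_force: [-0.1, -0.1, -0.5]
grip_width: 0.041
time: 14.15
position: [0.569, -0.071, 0.2871]
orientation: [[-0.001, -0.177, 0.984], [0.0, 0.984, 0.177], [-1.0, 0.0, -0.001]]
wrist_force: [0.4, -0.4, -0.2]
grip_width: 0.0419
[ 0.5691 -0.071   0.2873] [-0.3826 -0.5819  0.194 ] 14.25
scene eye 0.97 [ 0.5647 -0.0685  0.1207]
scene eye 0.92 [0.4117 0.159  0.0562]
scene bottle 0.8 [ 0.6697 -0.3092 -0.0014]
scene tub 0.81 [ 0.466  -0.2596 -0.0002]
scene tape 0.68 [ 0.6857  0.1713 -0.0005]
scene dish 0.8 [ 0.4564 -0.0414 -0.0034]
scene dish 0.51 [ 0.6335 -0.0592  0.1299]
top eye 0.81 [0.4123 0.1613 0.056 ]
top bottle 0.65 [ 0.6663 -0.3137 -0.0002]
top tape 0.63 [0.6847 0.174  0.0007]
top dish 0.82 [ 0.4615 -0.0369 -0.0024]
```

View pics/c11.png

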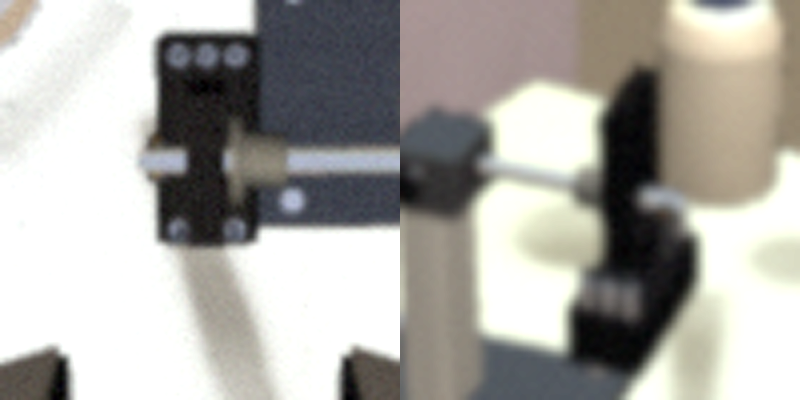

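View pics/w11.png

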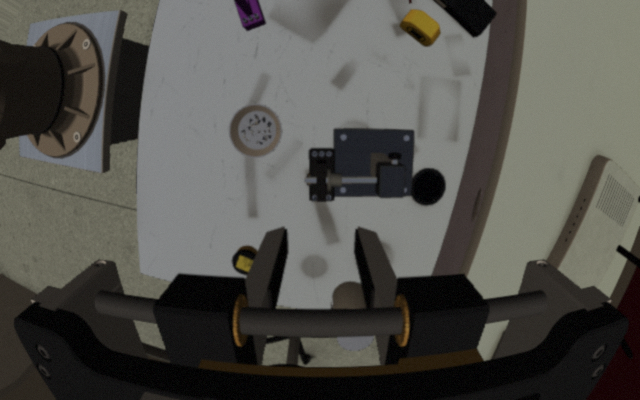

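Run:
```python
import cv2,numpy as np
a=cv2.imread('pics/scene11.png')[165:225,305:355];b=cv2.imread('pics/scene0.png')[165:225,305:355];c=cv2.imread('pics/w11.png')[140:215,295:355]
cv2.imwrite('pics/z11.png',np.clip(np.hstack([cv2.resize(k,(266,320),interpolation=cv2.INTER_CUBIC) for k in (b,a,c)]).astype(int)*2,0,255).astype(np.uint8))
```

```text
(no output)
```

View pics/z11.png

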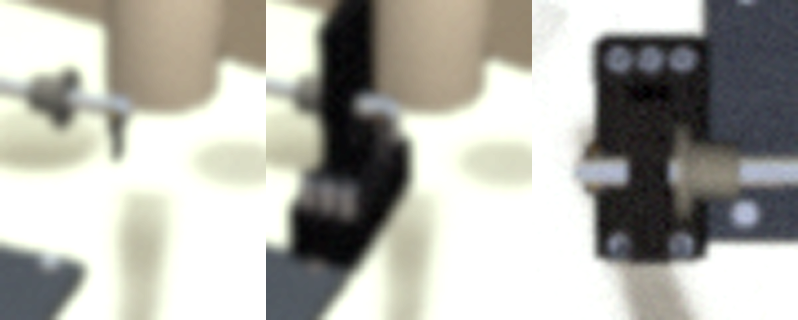

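The holder hangs between flap and collar. The flap is partly hidden in the scene view, so I'll move the wrist camera to the robot side of the peg for a confirming look.

```bash
python3 -m handwheel '[{"delta_pos":[0,0,-0.1],"turn":[0,0,0]},{"delta_pos":[0,0,-0.14],"turn":[0,0,0]},{"delta_pos":[0,0,-0.13],"turn":[0,0,0]},{"delta_pos":[0.07,-0.1,-0.05],"turn":[0,0,0]},{"delta_pos":[0.12,-0.12,0],"turn":[0,0,0]},{"delta_pos":[0.1,-0.08,0],"turn":[0,0,0]},{"delta_pos":[0,0,0],"turn":[0,0,0]},{"delta_pos":[0,0,0],"turn":[0,0,0]}]' 0.55
python3 - <<'E'
from h import *
im=save('wrist','w12.png'); print(np.linalg.inv(im['view'])[:3,3])
print(fproj(im,np.array([.555,-.075,.13])))
a=im['color'][:,:,::-1]; u,v=[int(t) for t in fproj(im,np.array([.56,-.075,.12]))]
k=a[max(v-35,0):v+35,u-50:u+50]
cv2.imwrite('pics/w12c.png',np.clip(cv2.resize(k,(800,560),interpolation=cv2.INTER_CUBIC).astype(int)*2,0,255).astype(np.uint8))
E
```

```text
time: 15.65
position: [0.4608, -0.1811, 0.201]
orientation: [[-0.001, -0.176, 0.984], [0.001, 0.984, 0.176], [-1.0, 0.001, -0.001]]
wrist_force: [-0.1, 0.7, 0.6]
grip_width: 0.0426
[ 0.44690773 -0.10427179  0.40636662]
[441.5468337  105.42220956]
```

View pics/w12c.png

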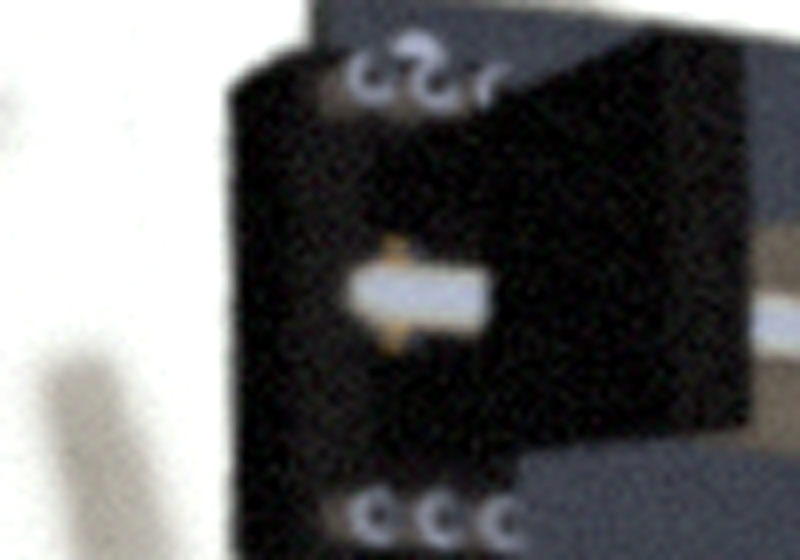

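Run:
```python
from h import *
W=[];S=[]
for i in range(4): W.append(get_image('wrist')['color'][:,:,::-1].astype(float)); S.append(get_image('scene')['color'][:,:,::-1].astype(float))
save('scene','s12.png')
W=np.mean(W,0);S=np.mean(S,0)
f=lambda k,sz:np.clip(255*(cv2.resize(k,sz,interpolation=cv2.INTER_CUBIC).clip(0)/110)**.6,0,255).astype(np.uint8)
cv2.imwrite('pics/z12.png',np.hstack([f(W[80:140,400:460],(400,400)),f(S[170:215,310:355],(400,400))]))
print(observe()['time'])
```

```text
16.15
```

View pics/z12.png

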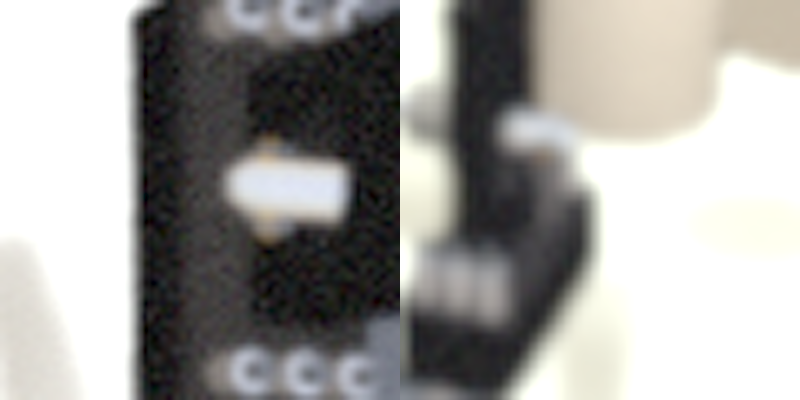

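```bash
python3 - <<'E'
from h import *
np.set_printoptions(precision=1,suppress=True)
S=get_image('scene')
ax=np.array([.984,.177,0]);tip=np.array([.5505,-.0748,.1293]);pin=tip+.006*ax
g=lambda P:(proj(S,P)-[310,170])*400/45
print('tip',g(tip),'pin',g(pin))
for a in (0,29):
    r=np.radians(a)
    print(a,[g(pin+L*(np.sin(r)*ax+np.array([0,0,-np.cos(r)]))) for L in (.008,.016,.024)])
yy=np.array([-.177,.984,0]); T=np.array([.5662,-.0715,.122]) # eye now
for dx in(-.009,0,.009): print('far bit top',g(T-.028*yy+dx*ax+[0,0,-.009]), 'bit base',g(T-.028*yy+dx*ax+[0,0,-.027]))
print('hole bottom',g(T-.005*ax-[0,0,.011]),'tab edge bottoms',g(T-.005*ax+.02*yy-[0,0,.027]),g(T-.005*ax-.02*yy-[0,0,.027]))
E
python3 - <<'E'
import cv2,numpy as np
f=lambda k,sz:np.clip(255*(cv2.resize(k.astype(float),sz,interpolation=cv2.INTER_CUBIC).clip(0)/60)**.7,0,255).astype(np.uint8)
o=[f(cv2.imread(f'pics/s{n}.png')[170:215,310:355],(260,260)) for n in ('7','8','9','10','11','12')]
cv2.imwrite('pics/seq.png',np.vstack([np.hstack(o[:3]),np.hstack(o[3:])]))
E
```

```text
tip [156.6 136.1] pin [134.4 131.7]
0 [array([134.1, 159.4]), array([133.7, 186.7]), array([133.3, 213.8])]
29 [array([119.9, 153.1]), array([105.5, 174.2]), array([ 91.2, 195.1])]
far bit top [167.9 138.6] bit base [166.7 198.2]
far bit top [135.8 132.3] bit base [135.  191.8]
far bit top [103.9 126. ] bit base [103.4 185.4]
hole bottom [114.5 191.7] tab edge bottoms [ 85.2 282.7] [141.8 209.4]
```

View pics/seq.png

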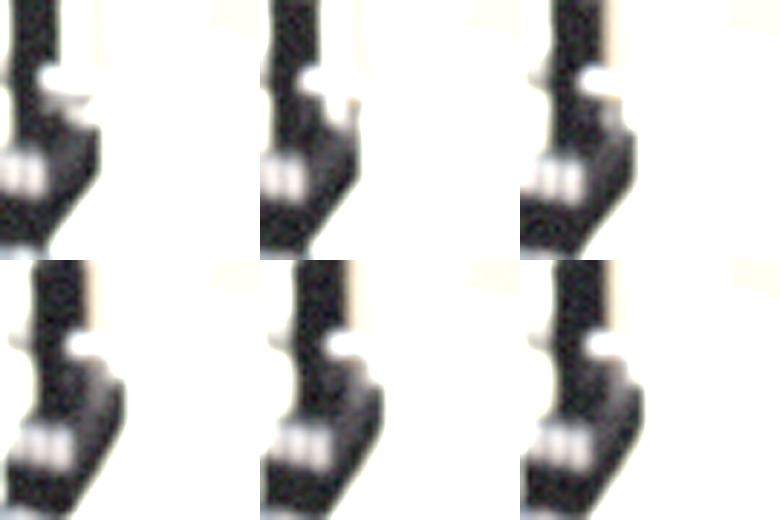

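```bash
python3 -c "
from bench import *
print(observe()['time'],observe()['wrist_force']); print(hand_in())"
```

```text
16.2 [-0.45184833  0.08817134  0.61745361]
the job is handed in; nothing more can be done
None
```

I hung the black holder by its hole on the peg, between the dropped flap and the relaxed collar. I handed the job in at 16.2 s with the gripper well clear.

- **How it went:** I gripped the tab at 10 mm, turned the holder about 4° to line up with the peg, and slid it on. The collar gave about 9 mm at up to 8.5 N. The flap was still up then, so I lowered the holder about 2 mm, with about 5 N upward from the peg, and the flap fell. I then backed off about 11 mm and opened the fingers with almost no load.
- **Hanging:** The last scene and wrist pictures show it hanging on the peg. The detected hole centre is at about (0.565, -0.069, 0.121), roughly 9 mm below the nominal peg axis, where 7 mm was expected. That is within the 4 mm accuracy of the detection.
- **Flap:** It showed plainly as fallen just after I lowered the holder. In the final views the holder partly hides it: they are consistent with it hanging shut but do not show its full length. I did not test it by tugging.
- **Bystanders:** In the scene camera, the bottle, tub, tape measure, dish and purple look-alike all read within a few mm of where they started. The top camera agreed for all but the tub, which it did not find in the final picture.

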